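# Reset the tripped supply behind a sliding cover

### The job

The printers' supply has tripped. On the small sloped switch cabinet, slide the clear door that covers the red reset plunger all the way past its neighbour, press the plunger fully down and let it spring back, then slide that door fully shut again. Leave the other door shut and do not disturb the parts bin inside or the marker, wrench and wash bottle around the cabinet.

Things in the scene. Friction and masses are not known exactly. Their poses are not given: they have to be found in the camera images.
- cabinet: low grey steel cabinet fixed to the worktop, 220 mm wide (its y), 130 deep (its x); origin: centre of underside; x to its back, y to its left end, z up. Its top slopes 12 degrees, low at the front (-x); top of rails, end caps and upper door: z about 104 mm + 0.21 x. Two bays, y 2 to 100 and -2 to -100 mm, each under a clear door 105 mm wide; one has the plunger, the other the parts bin
- left_door (a joint): slide of the left (+y, upper) door: 0 shut, 0.06 fully open, pushed towards the cabinet's -y over the right door (it then uncovers y 40 to 100 mm). About 2 N of track friction; stays where it is left
- right_door (a joint): slide of the right (-y, lower) door: 0 shut, 0.06 fully open, pushed towards the cabinet's +y under the left door (it then uncovers y -40 to -100 mm). About 2 N of track friction; stays where it is left
- left_tab (a point): centre of the top of the left door's orange pull tab: a rib 12 mm thick along y, 50 mm long up the slope, square to it; its top is 24 mm above the upper door, end cap and rails. Door shut: at cabinet x 13, y 75, z 131 mm, and the end cap begins 19 mm outward of the rib's outer face. Moves with the door
- right_tab (a point): centre of the top of the right door's orange pull tab, same as the left one and just as high (the right door itself lies 10 mm lower). Door shut: at cabinet x 13, y -75, z 131 mm. Moves with the door
- plunger_top (a point): centre of the top of the red mushroom plunger, 38 mm in diameter, 78 mm above the worktop when up; it stands on a grey housing 64 x 62 x 44 mm in the middle of one of the two bays (cabinet y about +66 or -66 mm). Moves with the plunger
- plunger (a joint): travel of the plunger straight down: 0 up, 0.012 fully down; spring, about 3 N to start and 7.6 N at the bottom, returns by itself
- parts_bin: loose grey open parts bin with screws in it, 96 (its x) x 66 x 39 mm high, standing on the floor of the other bay; origin at the centre of its underside
- marker: loose black marker pen, 16 x 130 x 16 mm, lying on the worktop in front of the cabinet and to its left, about along world y; origin under its middle, long axis its y
- wrench: loose steel wrench, 22 x 115 x 8 mm, lying on the worktop in front of the cabinet, about along world y; origin under its middle, long axis its y
- ipa_bottle: loose white wash bottle with red cap, 52 mm across, 147 mm tall, standing to the left of the cabinet, nearer the robot; origin at the centre of its underside

How it is judged:
On the way, in this order (a step that is already met when the one before it is completed fails the run):
1. the door over the plunger is slid past its neighbour (at least 53 of 60 mm) (((y of plunger_top in the frame of cabinet above 0 m and value of joint left_door above 0.053 m) or (y of plunger_top in the frame of cabinet below 0 m and value of joint right_door above 0.053 m))), for 0.2 s.
2. the plunger is pressed fully down (at least 10.5 of 12 mm) (value of joint plunger above 0.0105 m), for 0.1 s.
At the end, for the whole second after the job is handed in: both doors are shut to within 5 mm and the plunger has sprung back up (within 3 mm) (value of joint each of left_door, right_door below 0.005 m and value of joint plunger below 0.003 m); the robot touches nothing.
It fails at once if the door over the parts bin is slid open by more than 20 mm ((y of plunger_top in the frame of cabinet above 0 m and value of joint right_door above 0.02 m) or (y of plunger_top in the frame of cabinet below 0 m and value of joint left_door above 0.02 m)).
It fails at once if the parts bin, marker, wrench or wash bottle is shifted by more than 20 mm (distance of any of parts_bin, marker, wrench, ipa_bottle from where it was at the start of the episode above 0.02 m).
It fails at once if the wash bottle is tipped (angle between ipa_bottle's own z axis and vertical above 0.3 rad).
It also fails if it takes over 45 s, if anything falls off the work surface, if the arm or the gripper's body presses on something with over 40 N, if the wrist force passes 120 N, or if a joint passes its speed limit or range.

### The arm

A 6-joint arm with a two-finger parallel gripper is mounted at the origin on a cart in front of the work surface, level with it; the furniture and walls round the work are solid. World frame = base frame: x ahead of the robot, y to its left, z up, the work surface at z = 0. Lengths are in m, angles in rad, forces in N, time in s.
With the tool pointing down it reaches from about 0.35 to 0.975 m from the base axis. Payload 4.9 kg.
Tool frame: the origin (TCP) lies midway between the tips of the shut fingers; the grasp point (between the pads) lies 19 mm behind it; z points along the fingers, y is the line along which they close (so a half turn about z gives the same grasp; the last joint's range is limited). The gripper opens to 85 mm and grips with 20 to 120 N. Pads are 22 mm wide; open, the fingers measure 114 mm over their backs; the gripper's body (76 mm by 85 mm) begins 54 mm behind the grasp point. The pads swing forward as they close: fully open they stand 13 mm farther back than shut.
Start: joints at [-1.226, 0.053, 1.613, -0, 1.476, -0.119], TCP at [0.28, -0.559, 0.231] pointing down, gripper open.
Joint ranges: [-3.01, 3.01], [-1.01, 2.22], [0.06, 2.58], [-1.02, 4.17], [0.09, 2.62], [-3.14, 3.14]. Speed limits (rad/s): [2.57, 2.57, 3.14, 3.14, 3.14, 3.14].

### API

Orientations are given as a unit quaternion [w, x, y, z].
In Python, from plant import manip, camrig, order gives the robot as it stands (manip), with the cameras (camrig) and the job (order).
- The arm moves only by the tool shift_gripper, called after "Emit:" as a command line: name --argument value ..., lists and objects as JSON in quotes. Schema: {"type":"object","properties":{"steps":{"type":"object","properties":{"jaw":{"type":"array","items":{"type":"number"},"minItems":1,"maxItems":5},"sx":{"type":"array","items":{"type":"number"},"minItems":1,"maxItems":5},"sy":{"type":"array","items":{"type":"number"},"minItems":1,"maxItems":5},"sz":{"type":"array","items":{"type":"number"},"minItems":1,"maxItems":5},"wx":{"type":"array","items":{"type":"number"},"minItems":1,"maxItems":5},"wy":{"type":"array","items":{"type":"number"},"minItems":1,"maxItems":5},"wz":{"type":"array","items":{"type":"number"},"minItems":1,"maxItems":5}},"additionalProperties":false,"required":["jaw","sx","sy","sz","wx","wy","wz"]},"only":{"type":"string"},"quiet":{"type":"boolean"},"lines":{"type":"string"}},"required":["steps"],"additionalProperties":false}. steps is an object with one list for each field, all of the same length, 1 to 5, a row being the entries at one place: jaw (the opening from 0.0 (shut) to 1.0 (fully open)), sx, sy, sz (the shift in mm), wx, wy, wz (a rotation vector in units of 0.05 rad); each row shifts and turns the commanded pose from where the row before left it, along the tool's axes as they then stand; what a row does not reach is not made up. A row lasts 1/8 s, in which the tool goes at most 0.0625 m and 0.188 rad, less where a joint would pass 70% of its speed; a pose out of reach is approached as far as the arm can. The fingers move at their own pace and stop on an object; the grip force is fixed at half the most. Time passes only in rows, so rows that do not move let the fingers close. The tool returns the time, the measured TCP pose, the force, the opening and the grip force at its end. only (a regular expression) keeps the lines of the reply that match it, lines (a string "A,B") keeps lines A to B, and quiet returns only ok. Input that does not fit is refused with a message, and nothing moves.
- manip.state(): the state, without advancing time (a new reading comes with each control period).
- camrig.grab_frame(name): name is "side" or "top" or "wrist"; returns the picture (384x512x3 uint8, red, green, blue); there is no depth.
- camrig.camera_params(name): a dict with "intrinsics" (3x3 intrinsics, pixels), "xyz" and "orientation" of the camera in the world. Camera axes: x right, y down, z forward; pixel columns grow to the right and rows downward; lengths in m; the calibration is good to about 2 mm. A picture is of the moment at which its call begins: read the wrist's pose just before it. camera_params takes no time and is no camera call; for the wrist camera it gives the pose at the moment of the call.
- order.job_done(): hands the job in; it is judged then, once.
The state is a dict: "time": time; "joint_pos": joint angles; "joint_vel": joint speeds; "joint_efforts": joint torques, N m; "tool_pos": TCP position; "tool_rot": TCP orientation; "contact_force": force on the tool from outside, world axes, zero at the start; "ft_torque": the same for the moment, N m; "gripper_width": opening from 0.0 (shut) to 1.0 (fully open); "grasp_force": force on a finger pad.
Only numpy, scipy, OpenCV 4.12 (cv2) and the standard library are available. Lean on these libraries where they do the work, as an engineer would, in place of code of your own. Each camera call takes 0.05 s, during which the arm holds its last target. There are 200 camera calls.

## Working session

There is one attempt and no reset: what is moved stays moved. The work goes in short steps, Python scripts to look and compute and a tool call to move; the robot and the scene stay as the last step left them, time stands still between calls to the robot, and variables do not carry over. Pictures are saved under pics/ and viewed, at most 10 in all, crops included, and the job is handed in when it is done.

```bash
ls; mkdir -p pics
```

Run:
```python
from plant import manip, camrig, order
import cv2
for n in("side","top"):
    im=camrig.grab_frame(n); cv2.imwrite(f"pics/{n}0.png",im[:,:,::-1])
    p=camrig.camera_params(n); print(n,p)
s=manip.state();print(s["time"],s["tool_pos"],s["tool_rot"],s["gripper_width"])
```

```text
pics
plant.py
side {'intrinsics': array([[471.16042605,   0.        , 253.42654245],
       [  0.        , 471.16042605, 184.34159512],
       [  0.        ,   0.        ,   1.        ]]), 'xyz': array([0.08314923, 0.62400272, 0.69549846]), 'orientation': array([ 0.12602972, -0.2312673 ,  0.86487569, -0.42734294])}
top {'intrinsics': array([[354.23527176,   0.        , 255.68687172],
       [  0.        , 354.23527176, 186.51770087],
       [  0.        ,   0.        ,   1.        ]]), 'xyz': array([ 0.35010377, -0.00522356,  0.93061865]), 'orientation': array([ 0.03790572, -0.70259355,  0.70781262, -0.06266384])}
0.1 [ 0.27939136 -0.55844531  0.23018482] [-9.32131413e-04  9.73236942e-01  2.29802038e-01 -9.84391968e-05] 1.00487031738587
```

View pics/side0.png

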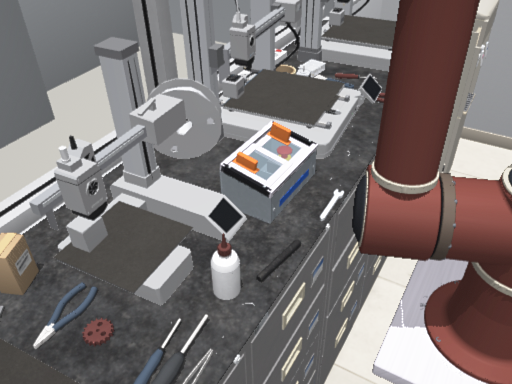

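View pics/top0.png

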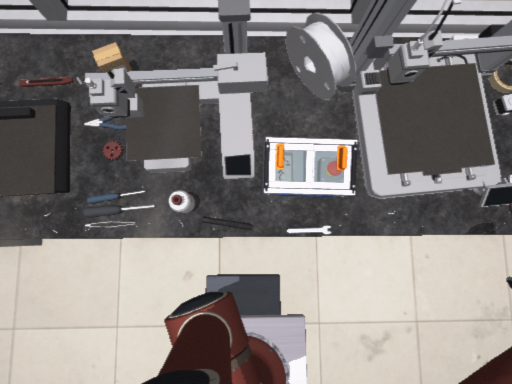

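The top picture shows the cabinet at about (311,166), with orange tabs at (281,157) and (342,158). The red plunger at (333,168) is in the right (-y) bay. Wrench at (309,230), marker at (228,223), bottle at (181,201). The side picture agrees: tabs at (245,163) and (280,133), plunger at (286,152).

Create h.py:
```python
import numpy as np,cv2
from plant import manip, camrig, order
from scipy.spatial.transform import Rotation as R
def q(o): return R.from_quat(np.roll(o,-1))
def ray(p,uv):
    d=np.linalg.solve(p["intrinsics"],[uv[0],uv[1],1]); return np.array(p["xyz"]),q(p["orientation"]).apply(d/np.linalg.norm(d))
def plane(p,uv,z):
    c,d=ray(p,uv); return c+d*(z-c[2])/d[2]
def tri(p1,u1,p2,u2):
    a,d=ray(p1,u1);b,e=ray(p2,u2)
    s=np.linalg.lstsq(np.c_[d,-e],b-a,rcond=None)[0]
    x,y=a+s[0]*d,b+s[1]*e; return (x+y)/2,np.linalg.norm(x-y)
def proj(p,X):
    c=q(p["orientation"]).inv().apply(np.array(X)-p["xyz"]); v=p["intrinsics"]@c; return v[:2]/v[2]
def blobs(im,lo,hi,amin=15):
    h=cv2.cvtColor(im,cv2.COLOR_RGB2HSV); m=cv2.inRange(h,lo,hi)
    n,l,st,c=cv2.connectedComponentsWithStats(m)
    return [(st[i],c[i],cv2.minAreaRect(np.argwhere(l==i)[:,::-1].astype(np.float32))) for i in range(1,n) if st[i][4]>amin]
```

Run:
```python
from h import *
P={n:camrig.camera_params(n) for n in("side","top")}
for n,box in(("side",(110,215,210,330)),("top",(125,205,255,365))):
    im=cv2.imread(f"pics/{n}0.png")[:,:,::-1].copy()
    a,b,c,d=box; sub=im[a:b,c:d].copy()
    for nm,lo,hi in(("or",(7,180,120),(18,255,255)),("red",(0,90,60),(5,255,255)),("blue",(105,120,60),(125,255,255))):
        for st,ce,r in blobs(sub,lo,hi): print(n,nm,st[4],np.round(ce+[c,a],1),np.round(np.array(r[0])+[c,a],1),np.round(r[1],1),round(r[2]))
    if n=="top": s1=cv2.resize(sub[:,:,::-1],None,fx=3.6,fy=3.6,interpolation=cv2.INTER_CUBIC)
    else: s0=cv2.resize(sub[:,:,::-1],None,fx=2.6,fy=2.6,interpolation=cv2.INTER_CUBIC)
w=max(s0.shape[1],s1.shape[1])
pad=lambda s:cv2.copyMakeBorder(s,0,0,0,w-s.shape[1],cv2.BORDER_CONSTANT)
o=np.vstack([pad(s1),pad(s0)]);print(o.shape,s1.shape);cv2.imwrite("pics/crop1.png",o)
```

```text
side or 220 [279.8 133.5] [280.7 133.7] [21.6 12.1] 22
side or 172 [246.  162.7] [247.  162.9] [24.1  8.9] 24
side blue 183 [293.5 187.2] [293.5 187. ] [ 4.3 46.2] 42
top or 148 [279.6 156.1] [279.8 156.4] [ 6.8 23.1] 3
top or 196 [341.3 157.8] [341.5 157.6] [ 8.4 23.4] 4
top red 112 [333.  168.3] [333.1 168.3] [14.3 10.8] 68
top blue 73 [304.2 195.1] [305.  195.1] [52.   1.3] 2
(561, 396, 3) (288, 396, 3)
```

View pics/crop1.png

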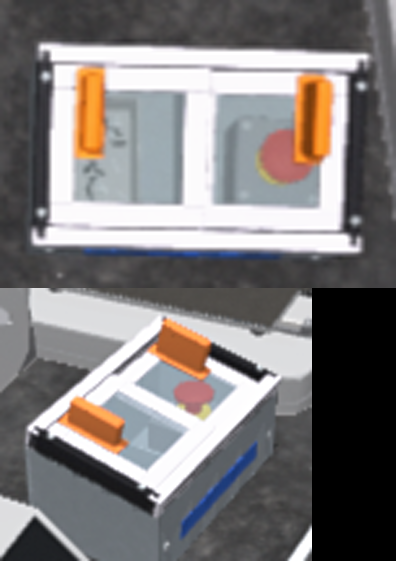

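The crop shows both doors shut and the plunger in the right (-y) bay under the right door. The parts bin is in the left bay. I'll work out rough positions and plan a wrist look.

Run:
```python
from h import *
P={n:camrig.camera_params(n) for n in("side","top")}
T,S=P["top"],P["side"]
print("L",tri(T,(279.6,156.1),S,(246,162.7)),"R",tri(T,(341.3,157.8),S,(279.8,133.5)))
t=lambda x,y:(255+x/3.6,125+y/3.6)
s=lambda x,y:(210+x/2.6,110+(y-288)/2.6)
# frame outer corners
A={}
for n,a,b in(("FL",t(33,245),s(157,508)),("BL",t(41,45),s(30,430)),("FR",t(360,248),s(279,378)),("BR",t(368,55),s(163,318))):
    A[n]=tri(T,a,S,b); print(n,A[n])
print("bottle",plane(T,(176,202),.147),"wrench",plane(T,(309,230),.0),"marker",plane(T,(228,223),.01))
st=manip.state(); w=camrig.camera_params("wrist")
Rt=q(st["tool_rot"]); print("cam in tool",Rt.inv().apply(w["xyz"]-st["tool_pos"]),(Rt.inv()*q(w["orientation"])).as_matrix().round(2),w["intrinsics"][0,0])
print(Rt.as_matrix().round(3))
```

```text
L (array([ 0.53877747, -0.09212331,  0.11389715]), np.float64(0.0015684696155715268)) R (array([ 0.53457837, -0.2402317 ,  0.11095333]), np.float64(0.0025484201446533744))
FL (array([ 0.45626808, -0.05570585,  0.08178133]), np.float64(0.0013921178557599774))
BL (array([ 0.58381395, -0.06192975,  0.11232253]), np.float64(0.0031852584607397058))
FR (array([ 0.45126726, -0.27738646,  0.08411232]), np.float64(0.001737562653615662))
BR (array([ 0.5767124 , -0.28063822,  0.11221542]), np.float64(0.003729997412524426))
bottle [0.42873606 0.1428585  0.147     ] wrench [ 0.36750516 -0.17735992  0.        ] marker [0.38718178 0.03425718 0.01      ]
cam in tool [ 0.08012801 -0.00093708 -0.14233331] [[ 0.   -0.95 -0.31]
 [ 1.    0.    0.  ]
 [-0.   -0.31  0.95]] 286.80599502604395
[[ 0.894  0.447 -0.001]
 [ 0.447 -0.894  0.002]
 [ 0.    -0.002 -1.   ]]
```

The manual's scale: shifts go in mm and turns go in units of 0.05 rad. Converting my numbers, 0.05 m is 50, -0.03 m is -30.

Emit:
shift_gripper --steps '{"jaw": [1, 1, 1, 1, 1], "sx": [50, 50, 50, 50, 50], "sy": [-30, -30, -30, -30, -30], "sz": [-4, -4, -4, -4, -4], "wx": [0, 0, 0, 0, 0], "wy": [0, 0, 0, 0, 0], "wz": [0, 0, 0, 0, 0]}'

```text
time: 0.72
tool_pos: [0.4366, -0.3111, 0.251]
tool_rot: [-0.0, 0.973, 0.23, -0.0]
contact_force: [0.7, -0.0, -0.4]
gripper_width: 1.0
grasp_force: 0.0
```

Emit:
shift_gripper --steps '{"jaw": [1, 1, 1, 1, 1], "sx": [50, 50, 50, 0, 0], "sy": [-30, -30, -30, 0, 0], "sz": [0, 0, 0, 0, 0], "wx": [0, 0, 0, 0, 0], "wy": [0, 0, 0, 0, 0], "wz": [0, 0, 0, 3.28, 3.28]}'

```text
time: 1.35
tool_pos: [0.5301, -0.1642, 0.2506]
tool_rot: [-0.0, 0.998, 0.066, -0.001]
contact_force: [-0.6, 0.4, 0.2]
gripper_width: 1.0
grasp_force: 0.0
```

Emit:
shift_gripper --steps '{"jaw": [1, 1, 1], "sx": [0, 0, 0], "sy": [0, 0, 0], "sz": [0, 0, 0], "wx": [0, 0, 0], "wy": [0, 0, 0], "wz": [3.28, 0, 0]}'

```text
time: 1.72
tool_pos: [0.5298, -0.1654, 0.251]
tool_rot: [-0.0, 1.0, -0.013, -0.0]
contact_force: [0.5, 0.5, 0.1]
gripper_width: 1.0
grasp_force: 0.0
```

Run:
```python
from h import *
import pickle
w=camrig.camera_params("wrist"); im=camrig.grab_frame("wrist"); pickle.dump((w,im),open("w1.pkl","wb"))
cv2.imwrite("pics/w1.png",im[:,:,::-1])
```

```text
(no output)
```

View pics/w1.png

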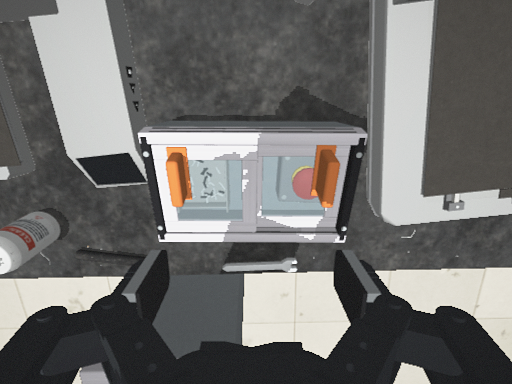

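The wrist view shows the left tab at about (176,176), the right tab at (325,176), the plunger at (306,183) in the right bay, and the screw bin in the left bay. Next, a second view from above the right tab.

Scaled: 0.038 m is 38, 0.037 m is 37.

Emit:
shift_gripper --steps '{"jaw": [1, 1, 1, 1], "sx": [0, 0, 0, 0], "sy": [38, 37, 0, 0], "sz": [0, 0, 0, 0], "wx": [0, 0, 0, 0], "wy": [0, 0, 0, 0], "wz": [0, 0, 0, 0]}'

```text
time: 2.28
tool_pos: [0.5278, -0.2401, 0.2511]
tool_rot: [-0.0, 1.0, -0.014, -0.0]
contact_force: [-0.2, 0.9, 0.4]
gripper_width: 1.0
grasp_force: 0.0
```

Run:
```python
from h import *
import pickle
w=camrig.camera_params("wrist"); im=camrig.grab_frame("wrist"); pickle.dump((w,im),open("w2.pkl","wb"))
w1,i1=pickle.load(open("w1.pkl","rb"))
for i in (i1,im):
  for nm,lo,hi in(("or",(5,150,80),(20,255,255)),("red",(0,80,60),(4,255,255))):
    for st,ce,r in blobs(i[100:250].copy(),lo,hi,60): print(nm,st,np.round(ce+[0,100],1),np.round(np.array(r[0])+[0,100],1),np.round(r[1],1),round(r[2]))
  print()
f=lambda i,c:cv2.resize(i[125:245,c:c+110,::-1],None,fx=3.6,fy=3.6,interpolation=cv2.INTER_CUBIC)
cv2.imwrite("pics/w12.png",np.hstack([f(i1,265),f(im,190)]))
```

```text
or [ 311   45   29   62 1269] [325.  174.4] [325.2 175.5] [24.3 61.1] 8
or [ 166   47   26   60 1145] [178.1 174.9] [178.  175.9] [60.  21.3] 83
red [293  70  20  29 357] [303.3 183.7] [302.3 183.6] [18.7 28.1] 3
red [  0 127  35  23 205] [ 21.3 235.8] [ 19.  234.6] [37.6 12.3] 35

or [ 244   45   18   62 1009] [252.4 173. ] [252.5 175.5] [61. 17.] 90
or [  85   47   38   59 1449] [103.1 175.7] [102.2 175.1] [60.2 28. ] 75
red [229  70  16  28 266] [236.2 183.4] [235.8 184. ] [27.6 13.7] 84
```

View pics/w12.png

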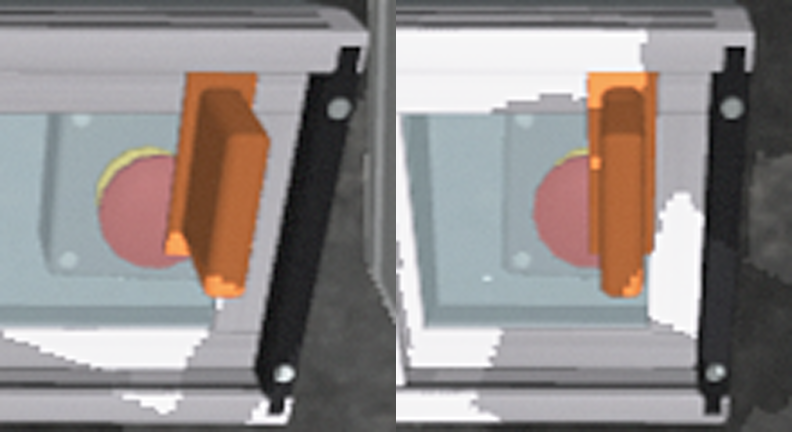

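The crop shows the right rib's top front edge at (206..243, 293) in view 1 and (601..642, 293) in view 2. The plunger is at about (150,211) in view 1.

Run:
```python
from h import *
import pickle
w1=pickle.load(open("w1.pkl","rb"))[0];w2=pickle.load(open("w2.pkl","rb"))[0]
a=lambda x,y:(265+x/3.6,125+y/3.6); b=lambda x,y:(190+(x-396)/3.6,125+y/3.6)
for n,u,v in(("frontL",(206,293),(601,293)),("frontR",(243,293),(642,293)),("backR",(270,138),(644,136)),("capBolt",(339,108),(732,107)),("capBoltF",(285,373),(715,373)),("plL",(97,213),(534,213))):
    print(n,tri(w1,a(*u),w2,b(*v)))
print(plane(w2,b(622,200),.131)); print(manip.state()["tool_pos"],manip.state()["time"])
```

```text
frontL (array([ 0.50810552, -0.23485098,  0.12667524]), np.float64(0.00013549019033800666))
frontR (array([ 0.50631299, -0.24621275,  0.12267992]), np.float64(0.0001518974215332228))
backR (array([ 0.55277517, -0.24737164,  0.13307023]), np.float64(0.0003709188121527302))
capBolt (array([ 0.55598374, -0.27207232,  0.11237913]), np.float64(0.00010100661162159))
capBoltF (array([ 0.46852415, -0.26921427,  0.09536748]), np.float64(0.00018467690248148523))
plL (array([ 0.5152324 , -0.2124399 ,  0.06969098]), np.float64(7.511557699029535e-05))
[ 0.53559203 -0.24131376  0.131     ]
[ 0.52785005 -0.23971669  0.25118412] 2.325
```

Scaled: 0.045 m is 45, 0.03 m is 30.

Emit:
shift_gripper --steps '{"jaw": [0.6, 0.6, 0.6, 0.6, 0.6], "sx": [2, 0, 0, 0, 0], "sy": [1, 0, 0, 0, 0], "sz": [45, 45, 30, 14, 0], "wx": [0, 0, 0, 0, 0], "wy": [0, 0, 0, 0, 0], "wz": [0, 0, 0, 0, 0]}'

```text
time: 2.95
tool_pos: [0.5296, -0.2406, 0.1168]
tool_rot: [-0.0, 1.0, -0.014, -0.001]
contact_force: [0.2, -0.2, 0.1]
gripper_width: 0.6
grasp_force: 0.0
```

Emit:
shift_gripper --steps '{"jaw": [0, 0, 0, 0, 0], "sx": [0, 0, 0, 0, 0], "sy": [0, 0, 0, 0, 0], "sz": [0, 0, 0, 0, 0], "wx": [0, 0, 0, 0, 0], "wy": [0, 0, 0, 0, 0], "wz": [0, 0, 0, 0, 0]}'

```text
time: 3.58
tool_pos: [0.5308, -0.2415, 0.1193]
tool_rot: [0.0, 1.0, -0.014, 0.001]
contact_force: [-0.8, 2.3, 5.8]
gripper_width: 0.124
grasp_force: 61.6
```

Scaled: -0.01 m is -10, -0.015 m is -15.

Emit:
shift_gripper --steps '{"jaw": [0, 0, 0, 0, 0], "sx": [0, 0, 0, 0, 0], "sy": [-10, -15, -15, -10, -8], "sz": [-1, -1, 0, 0, 0], "wx": [0, 0, 0, 0, 0], "wy": [0, 0, 0, 0, 0], "wz": [0, 0, 0, 0, 0]}'

```text
time: 4.2
tool_pos: [0.5325, -0.1828, 0.1194]
tool_rot: [0.001, 1.0, -0.014, 0.002]
contact_force: [4.6, -2.5, -2.3]
gripper_width: 0.119
grasp_force: 60.5
```

Emit:
shift_gripper --steps '{"jaw": [0, 0, 0], "sx": [0, 0, 0], "sy": [-4, 0, 0], "sz": [0, 0, 0], "wx": [0, 0, 0], "wy": [0, 0, 0], "wz": [0, 0, 0]}'

```text
time: 4.58
tool_pos: [0.5326, -0.1814, 0.1194]
tool_rot: [0.003, 1.0, -0.014, 0.002]
contact_force: [4.6, -9.9, -5.2]
gripper_width: 0.118
grasp_force: 60.3
```

Scaled: -0.06 m is -60, -0.04 m is -40.

Emit:
shift_gripper --steps '{"jaw": [0.6, 0.6, 0.6, 0.6, 0.6], "sx": [0, 0, 0, 0, 0], "sy": [0, 0, 0, 0, 0], "sz": [0, 0, 0, -40, -60], "wx": [0, 0, 0, 0, 0], "wy": [0, 0, 0, 0, 0], "wz": [0, 0, 0, 0, 0]}'

```text
time: 5.2
tool_pos: [0.5299, -0.1783, 0.2176]
tool_rot: [-0.001, 1.0, -0.014, -0.003]
contact_force: [1.2, -0.7, -0.2]
gripper_width: 0.598
grasp_force: 0.0
```

Emit:
shift_gripper --steps '{"jaw": [0, 0, 0], "sx": [-16, 0, 0], "sy": [50, 0, 0], "sz": [-30, 0, 0], "wx": [0, 0, 0], "wy": [0, 0, 0], "wz": [0, 0, 0]}'

```text
time: 5.58
tool_pos: [0.5138, -0.2285, 0.2485]
tool_rot: [-0.001, 1.0, -0.014, -0.0]
contact_force: [0.2, 0.1, -1.1]
gripper_width: 0.002
grasp_force: 0.0
```

Run:
```python
from h import *
import pickle
w=camrig.camera_params("wrist"); im=camrig.grab_frame("wrist"); t=camrig.grab_frame("top"); pickle.dump((w,im),open("w3.pkl","wb"))
f=lambda i:cv2.resize(i[:,:,::-1],(400,400*i.shape[0]//i.shape[1]),interpolation=cv2.INTER_CUBIC)
cv2.imwrite("pics/w3.png",np.hstack([f(im[70:280,100:420]),f(t[105:225,235:375])[:262]]))
for nm,lo,hi in(("or",(5,150,80),(20,255,255)),("red",(0,80,60),(4,255,255))):
    for st,ce,r in blobs(im,lo,hi,60): print(nm,st,np.round(ce,1))
print(manip.state()["tool_pos"])
```

```text
or [ 193  130   24   64 1197] [204.1 159.8]
or [  93  133   38   61 1497] [111.1 162.4]
red [237 156  33  32 815] [253.6 171.8]
[ 0.513659   -0.227788    0.24742576]
```

View pics/w3.png

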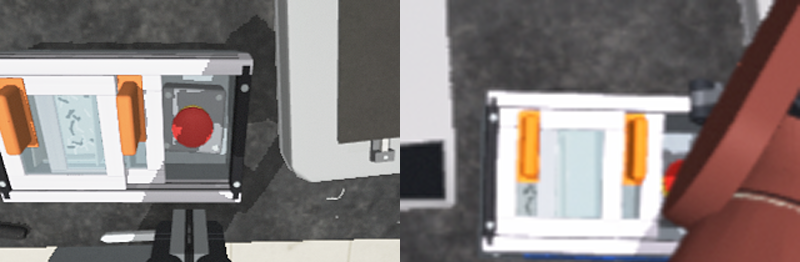

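The right door is open and the left still shut. The plunger is fully uncovered, at wrist pixel (254,172).

Run:
```python
from h import *
import pickle
w=pickle.load(open("w3.pkl","rb"))[0]
print(plane(w,(253.6,171.8),.076),manip.state()["tool_pos"])
```

```text
[ 0.51737022 -0.23076465  0.076     ] [ 0.513659   -0.227788    0.24742576]
```

Scaled: 0.003 m is 3, 0.05 m is 50.

Emit:
shift_gripper --steps '{"jaw": [0, 0, 0, 0, 0], "sx": [3, 0, 0, 0, 0], "sy": [3, 0, 0, 0, 0], "sz": [50, 50, 50, 14, 0], "wx": [0, 0, 0, 0, 0], "wy": [0, 0, 0, 0, 0], "wz": [0, 0, 0, 0, 0]}'

```text
time: 6.3
tool_pos: [0.5167, -0.2312, 0.0844]
tool_rot: [-0.001, 1.0, -0.014, -0.001]
contact_force: [0.1, 0.6, -0.1]
gripper_width: 0.001
grasp_force: 0.0
```

Emit:
shift_gripper --steps '{"jaw": [0, 0, 0, 0, 0], "sx": [0, 0, 0, 0, 0], "sy": [0, 0, 0, 0, 0], "sz": [8, 6, 4, 0, 0], "wx": [0, 0, 0, 0, 0], "wy": [0, 0, 0, 0, 0], "wz": [0, 0, 0, 0, 0]}'

```text
time: 6.92
tool_pos: [0.5189, -0.233, 0.0696]
tool_rot: [0.001, 1.0, -0.014, 0.002]
contact_force: [1.9, -0.3, 6.9]
gripper_width: -0.005
grasp_force: 2.9
```

Emit:
shift_gripper --steps '{"jaw": [0, 0, 0, 0], "sx": [0, 0, 0, 0], "sy": [0, 0, 0, 0], "sz": [3, 3, 0, 0], "wx": [0, 0, 0, 0], "wy": [0, 0, 0, 0], "wz": [0, 0, 0, 0]}'

```text
time: 7.42
tool_pos: [0.5192, -0.2331, 0.0659]
tool_rot: [0.001, 1.0, -0.014, 0.002]
contact_force: [-3.3, 3.4, 17.8]
gripper_width: 0.0
grasp_force: 8.7
```

Scaled: -0.05 m is -50, 0.013 m is 13.

Emit:
shift_gripper --steps '{"jaw": [0, 0, 0, 0.6, 0.6], "sx": [0, 0, 0, 13, 0], "sy": [0, 0, 0, -50, 0], "sz": [-20, -50, -50, -20, 0], "wx": [0, 0, 0, 0, 0], "wy": [0, 0, 0, 0, 0], "wz": [0, 0, 0, 0, 0]}'

```text
time: 8.05
tool_pos: [0.5329, -0.1809, 0.2042]
tool_rot: [0.001, 1.0, -0.012, 0.002]
contact_force: [0.1, -0.4, -0.1]
gripper_width: 0.416
grasp_force: 0.0
```

Emit:
shift_gripper --steps '{"jaw": [0.6, 0.6], "sx": [0, 0], "sy": [0, 0], "sz": [0, 0], "wx": [0, 0], "wy": [0, 0], "wz": [0, 0]}'

```text
time: 8.3
tool_pos: [0.5305, -0.1829, 0.1997]
tool_rot: [-0.0, 1.0, -0.015, -0.001]
contact_force: [-0.4, -0.2, 0.8]
gripper_width: 0.598
grasp_force: 0.0
```

Run:
```python
from h import *
w=camrig.camera_params("wrist"); im=camrig.grab_frame("wrist"); print(manip.state()["tool_pos"],manip.state()["gripper_width"])
cv2.imwrite("pics/w4.png",im[:,:,::-1])
for nm,lo,hi in(("or",(5,150,80),(20,255,255)),("red",(0,80,60),(4,255,255))):
    for st,ce,r in blobs(im,lo,hi,60): print(nm,st,np.round(ce,1),plane(w,ce,.125 if nm=="or" else .077))
```

```text
[ 0.53056995 -0.18289279  0.19980389] 0.599394662961712
or [ 238  156   23   74 1440] [249.5 189.1] [ 0.54366379 -0.18133792  0.125     ]
or [ 124  158   38   71 1873] [142.  191.9] [ 0.54375077 -0.09593999  0.125     ]
red [ 282  180   38   37 1057] [300.8 198.4] [ 0.51795803 -0.23041314  0.077     ]
```

View pics/w4.png

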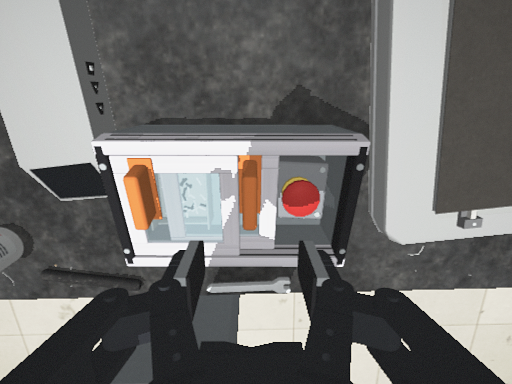

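The plunger has sprung back, at (301,198). The door is still open, with its tab at (250,195), centred between the fingers. Next I'll grip it and close the door.

Emit:
shift_gripper --steps '{"jaw": [0.6, 0.6, 0.6, 0.6], "sx": [0, 0, 0, 0], "sy": [-1.5, 0, 0, 0], "sz": [40, 30, 12, 0], "wx": [0, 0, 0, 0], "wy": [0, 0, 0, 0], "wz": [0, 0, 0, 0]}'

```text
time: 8.85
tool_pos: [0.5308, -0.181, 0.1183]
tool_rot: [-0.0, 1.0, -0.014, -0.001]
contact_force: [-0.3, 0.5, 0.2]
gripper_width: 0.604
grasp_force: 0.0
```

Emit:
shift_gripper --steps '{"jaw": [0, 0, 0, 0], "sx": [0, 0, 0, 0], "sy": [0, 0, 0, 0], "sz": [0, 0, 0, 0], "wx": [0, 0, 0, 0], "wy": [0, 0, 0, 0], "wz": [0, 0, 0, 0]}'

```text
time: 9.35
tool_pos: [0.5324, -0.1816, 0.1211]
tool_rot: [0.001, 1.0, -0.014, 0.001]
contact_force: [-1.3, -1.6, 6.5]
gripper_width: 0.119
grasp_force: 61.2
```

Emit:
shift_gripper --steps '{"jaw": [0, 0, 0, 0, 0], "sx": [0, 0, 0, 0, 0], "sy": [10, 15, 15, 10, 8], "sz": [0, 0, 0, 0, 0], "wx": [0, 0, 0, 0, 0], "wy": [0, 0, 0, 0, 0], "wz": [0, 0, 0, 0, 0]}'

```text
time: 9.98
tool_pos: [0.5306, -0.2391, 0.1211]
tool_rot: [-0.0, 1.0, -0.014, 0.001]
contact_force: [-1.9, 3.4, 7.2]
gripper_width: 0.121
grasp_force: 61.5
```

Emit:
shift_gripper --steps '{"jaw": [0, 0, 0], "sx": [0, 0, 0], "sy": [4, 0, 0], "sz": [0, 0, 0], "wx": [0, 0, 0], "wy": [0, 0, 0], "wz": [0, 0, 0]}'

```text
time: 10.35
tool_pos: [0.5306, -0.2416, 0.121]
tool_rot: [-0.001, 1.0, -0.014, 0.001]
contact_force: [-1.8, 6.5, 8.1]
gripper_width: 0.119
grasp_force: 61.6
```

Emit:
shift_gripper --steps '{"jaw": [0, 0, 0.6, 0.6, 0.6], "sx": [0, 0, 0, 0, 0], "sy": [2, 0, -2, 0, 0], "sz": [0, 0, 0, 0, 0], "wx": [0, 0, 0, 0, 0], "wy": [0, 0, 0, 0, 0], "wz": [0, 0, 0, 0, 0]}'

```text
time: 10.98
tool_pos: [0.5296, -0.243, 0.119]
tool_rot: [-0.0, 1.0, -0.014, -0.0]
contact_force: [-0.3, -0.3, 0.5]
gripper_width: 0.595
grasp_force: 0.0
```

Emit:
shift_gripper --steps '{"jaw": [0.6, 0.6, 0.6, 0.6, 0.6], "sx": [0, 0, 0, 0, 0], "sy": [0, 0, 0, 0, 0], "sz": [-30, -50, -50, 0, 0], "wx": [0, 0, 0, 0, 0], "wy": [0, 0, 0, 0, 0], "wz": [0, 0, 0, 0, 0]}'

```text
time: 11.6
tool_pos: [0.5295, -0.243, 0.2487]
tool_rot: [-0.0, 1.0, -0.014, -0.0]
contact_force: [0.0, 0.9, -0.6]
gripper_width: 0.599
grasp_force: 0.0
```

Run:
```python
from h import *
w=camrig.camera_params("wrist"); im=camrig.grab_frame("wrist")
cv2.imwrite("pics/w5.png",im[:,:,::-1])
for st,ce,r in blobs(im,(5,150,80),(20,255,255),60): print(np.round(ce,1),plane(w,ce,.125))
```

```text
[249.5 175.7] [ 0.54115764 -0.24122171  0.125     ]
[ 99.3 178.6] [ 0.54234545 -0.09723679  0.125     ]
```

View pics/w5.png

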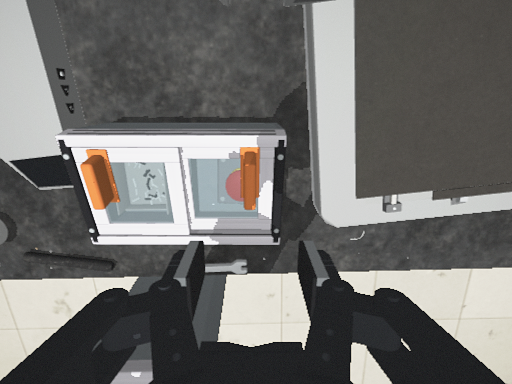

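Both doors are shut (tabs at (100,180) and (250,178)), the surrounding items are in place and the arm is clear.

```bash
python3 -c "
from plant import manip, camrig, order
print(order.job_done())"
```

```text
the job is handed in; nothing more can be done
None
```

The job is handed in: I slid the right-hand door open by about 60 mm, pressed the plunger to its 66 mm stop and saw it spring back, and shut the door again; the last wrist picture, at 11.6 s, showed both doors shut, the arm clear, and the bin, marker and wrench in place (the bottle is only at the picture's edge).

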